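Clamp the tubes in the tube mixer

ROBOT

A 6-joint arm with a two-finger parallel gripper is mounted at the origin on a cart in front of the work surface, level with it; the furniture and walls round the work are solid. World frame = base frame: x ahead of the robot, y to its left, z up, the work surface at z = 0. Lengths are in mm, angles in rad, forces in N, time in s.
With the tool pointing down it reaches from about 375 to 975 mm from the base axis. Payload 3.8 kg.
Tool frame: the origin (TCP) lies between the finger pads; the fingertips stand 8 mm ahead of it and the grasp point (between the pads) lies 11 mm behind it; z points along the fingers, y is the direction in which the jaws open and shut (so a half turn about z gives the same grasp; the last joint's range is limited). The gripper opens to 88 mm and grips with 3 to 60 N. Pads are 18 mm wide; open, the fingers measure 123 mm over their backs; the gripper's body (75 mm by 187 mm) begins 45 mm behind the grasp point.
Start: joints at [1.08, 0.264, 1.604, -0, 1.274, -0.037], TCP at [295.906, 606.678, 246.706] pointing down, gripper open.
Joint ranges: [-2.63, 2.63], [-0.94, 2.18], [0.31, 2.57], [-1.31, 4.45], [0, 2.66], [-2.55, 2.55]. Speed limits (rad/s): [2.57, 2.57, 3.14, 3.14, 3.14, 3.14].

INTERFACE

Orientations are given as a unit quaternion [w, x, y, z].
In Python, from workcell import arm gives the robot as it stands.
- The arm moves only by the tool arm_command, never from a script. Its argument "deltas" is a list of rows, each a list of 4 numbers: the shift along the tool's x, y, z in mm, then the turn about the tool's z in rad. A call has 1 to 20 rows; each row is the pose to reach, as a shift and turn from the pose measured when the call began, along the tool's axes at that moment; what a row does not reach only later rows make up. A row lasts 1/10 s, in which the tool goes at most 50 mm and 8.59 degrees, less where a joint would pass 70% of its speed; a pose out of reach is approached as far as the arm can. A call with a gripper value outside its range is refused whole. "claw" is the opening in per cent of the stroke, from 0 (shut) to 100 (fully open), set as the call begins (left out, the last holds). The fingers move at their own pace and stop on an object; "grip_force" is the grip in N (left out, the last holds). Time passes only in rows, so rows that repeat a pose let the fingers close. It gives the time, the measured TCP pose, the force and the opening at its end, in the units of the state.
- arm.read_state(): the state, without advancing time (a new reading comes with each control period).
- arm.read_camera(name): name is "scene" or "top" or "wrist"; returns a dict with "pixels" (384x512x3 uint8, blue, green, red), "fx", "fy", "cx", "cy" (pixels), "cam_to_world" (4x4, takes a point from camera to world coordinates); the wrist camera has in their place "hand_eye" (4x4, takes a point from camera to tool coordinates, whose origin is the TCP and whose axes are the flange's). Camera axes: x right, y down, z forward; pixel columns grow to the right and rows downward; lengths in mm; the calibration is good to about 2 mm. A picture is of the moment at which its call begins: read the wrist's pose just before it. There is no depth.
- arm.finish_job(): hands the job in, once; it reports no verdict.
The state is a dict: "time": time; "q": joint angles; "joint_vel": joint speeds; "tau": joint torques, N m; "tcp_pos": TCP position; "tcp_rot": TCP orientation; "wrist_force": force on the tool from outside, world axes, zero at the start; "torque": the same for the moment, N m; "finger_gap": finger opening in mm.
Only numpy, scipy, OpenCV 4.12 (cv2) and the standard library are available. Lean on these libraries where they do the work, as an engineer would, in place of code of your own. Each camera call takes 0.05 s, during which the arm holds its last target. There are 200 camera calls.

TASK

The tube mixer is loaded; secure its tubes for mixing. Pick up the hold-down plate by its handle and lower it, without dropping it, over the mixer's two guide pins until it sits flush on the shoulders of both posts. Then swing the two hooks, one at either end of the mixer, fully home over the plate's end studs, and leave the things around the mixer where they are.

Things in the scene. Friction and masses are not known exactly. Their poses are not given: they have to be found in the camera images.
- mixer: Tube mixer, fixed: white housing 130 x 200 x 45 mm, above it an aluminium platform (top at 62 mm) with a white rack of capped tubes (tops at 149 mm). Origin under its centre, on the counter; x to its back, y to its left along the tubes, z up. Two 14 mm steel posts at y = +82 and -82 mm, x = 0, end in shoulders at 158 mm; on each an 8 mm guide pin rises 14 mm, then tapers for 10 mm to a 3 mm tip.
- seat (a point): Point fixed on the mixer, midway between the posts and 150 mm above the counter: where the hold-down plate's origin is when the plate sits flush on both shoulders. Same axes as the mixer.
- pin_left (a point): Tip of the left guide pin (mixer y = +82 mm), 182 mm above the counter.
- pin_right (a point): Tip of the right guide pin (mixer y = -82 mm), 182 mm above the counter.
- hold_plate: Loose hold-down plate lying pad down: aluminium 62 (x) x 190 (y) x 8 mm, black pad 52 x 136 x 8 mm below, bow handle above; 0.28 kg. Origin under the pad's centre; metal from z = 8 to 16 mm. Pin holes at x = 0: y = +82 mm (round, 10 mm), y = -82 mm (slot, 10 in x by 12.5 mm in y); fits either way round. At each end a 6 mm stud with a 10 mm head, z = 12 mm, sticks out to y = 110 mm.
- plate_handle (a point): Middle of the plate's handle bar, 46 mm above the plate's origin. The black bar runs along the plate's y, 88 mm long and 12 x 12 mm in section; 24 mm are free between it and the plate, and its feet are at y = +36 and -36 mm. Grip it across, fingers closing along the plate's x.
- hook_left (a joint): Angle of the left steel hook about its pivot (an axis along the mixer's y): 0 = closed (upright, its jaw over the plate's stud), growing as it leans towards the mixer's front (-x), at most 1.2. The hinge is stiff: the hook stays where it is left.
- hook_left_pivot (a point): Pivot of the left hook: mixer x = 0, y = +103 mm, 90 mm above the counter. Fixed to the mixer.
- hook_left_knob (a point): Middle of the left hook's finger knob, a grey cylinder 12 mm in diameter, 24 mm long, along the mixer's y and pointing outwards (105 to 130 mm from the mixer's middle). It lies 94 mm from the pivot along the hook and 10.5 mm to its front: with the hook closed, at mixer x = -10.5 mm, height 184 mm.
- hook_right (a joint): Angle of the right steel hook, the same as the left one.
- hook_right_pivot (a point): Pivot of the right hook: mixer x = 0, y = -103 mm, 90 mm above the counter.
- hook_right_knob (a point): Middle of the right hook's finger knob, like the left one but pointing to the mixer's -y.
- bottle_small: Bystander: small white reagent bottle with a screw cap, 25 mm diameter, 44 mm high, standing behind the plate. Origin under its centre.
- bottle_brown: Bystander: brown dropper bottle, 33 mm diameter, 75 mm high. Origin under its centre.
- beaker: Bystander: empty plastic beaker, 72 mm diameter, 87 mm high, right of the mixer. Origin under its centre.
- timer: Bystander: flat bench timer, 66 x 66 x 20 mm, right of the mixer near the front edge. Origin under its centre.

How it is judged (in metres and radians):
On the way:
1. the hold-down plate sits flush on both shoulders, the pins through its holes (z of hold_plate in the frame of seat below 0.0025 m and distance between hold_plate and seat below 0.005 m and angle between the z axis of hold_plate and the z axis of mixer, either way round below 0.025 rad and angle between the y axis of hold_plate and the y axis of mixer, either way round below 0.04 rad), for 0.2 s.
At the end, for the whole second after the job is handed in: The plate lies at rest flush on both post shoulders (within 2.5 mm in height, 5 mm in all and 0.025 rad of level), and both hooks are closed over its studs, within 0.06 rad (about 5 mm at the knob) of home (all of step 1 and value of joint each of hook_left, hook_right below 0.06 rad and linear speed of hold_plate below 0.01 m/s); the robot touches nothing.
It fails at once if the plate is dropped or thrown: it falls freely faster than 0.35 m/s (about 6 mm of fall) (linear speed of hold_plate above 0.35 m/s and contact force between hold_plate and the fingers below 0.1 N).
It fails at once if a bottle, the beaker or the timer is moved by more than 20 mm (distance of any of bottle_small, bottle_brown, beaker, timer from where it was at the start of the episode above 0.02 m).
It also fails if it takes over 64 s, if anything falls off the work surface, if the arm or the gripper's body presses on something with over 40 N, if the wrist force passes 120 N, or if a joint passes its speed limit or range.

## Working session

There is one attempt and no reset: what is moved stays moved. The work goes in short steps, Python scripts to look and compute and a tool call to move; the robot and the scene stay as the last step left them, time stands still between calls to the robot, and variables do not carry over. Pictures are saved under pics/ and viewed, about 8 in all and at most 12, crops included, and the job is handed in when it is done.

Besides the shell and the picture viewer there is one more tool, called in YAML: its name, and indented under it one key for each argument. arm_command: Moves the arm, as the interface text tells. Its arguments: {"type":"object","properties":{"deltas":{"type":"array","items":{"type":"array","items":{"type":"number"}}},"claw":{"type":"number"},"grip_force":{"type":"number"}},"required":["deltas"]}

```bash
mkdir -p pics; cat > h.py <<'E'
import numpy as np, cv2
from workcell import arm
from scipy.spatial.transform import Rotation as R
def T():
    s=arm.read_state(); M=np.eye(4); w,x,y,z=s['tcp_rot']; M[:3,:3]=R.from_quat([x,y,z,w]).as_matrix(); M[:3,3]=s['tcp_pos']; return M
def cam(n):
    M=T(); c=arm.read_camera(n); c['C']=np.array(c['cam_to_world']) if n!='wrist' else M@np.array(c['hand_eye']); np.savez('pics/last_%s.npz'%n,C=c['C'],k=[c['fx'],c['fy'],c['cx'],c['cy']],p=c['pixels']); return c['pixels']
def load(n):
    d=np.load('pics/last_%s.npz'%n); return d['C'],d['k'],d['p']
def ray(n,u,v):
    C,k,_=load(n); d=C[:3,:3]@np.array([(u-k[2])/k[0],(v-k[3])/k[1],1]); return C[:3,3],d/np.linalg.norm(d)
def onz(n,u,v,z):
    o,d=ray(n,u,v); return o+d*(z-o[2])/d[2]
def proj(n,P):
    C,k,_=load(n); p=np.linalg.inv(C)@np.append(P,1); return k[0]*p[0]/p[2]+k[2],k[1]*p[1]/p[2]+k[3]
def tri(obs):
    A=np.zeros((3,3));b=np.zeros(3)
    for n,u,v in obs:
        o,d=ray(n,u,v);Q=np.eye(3)-np.outer(d,d);A+=Q;b+=Q@o
    return np.linalg.solve(A,b)
E
python3 - <<'E'
from h import *
a=cam('scene');b=cam('top')
cv2.imwrite('pics/a.png',cv2.resize(a,(800,600),interpolation=cv2.INTER_CUBIC));cv2.imwrite('pics/b.png',cv2.resize(b,(800,600),interpolation=cv2.INTER_CUBIC))
for n in('scene','top'):
    C,k,_=load(n);print(C.round(2),k)
print(T().round(3),arm.read_state()['time'])
E
```

```text
[[-6.0000e-01 -4.0000e-01  6.9000e-01 -2.7920e+01]
 [-8.0000e-01  2.9000e-01 -5.3000e-01  5.9302e+02]
 [ 1.0000e-02 -8.7000e-01 -5.0000e-01  5.5782e+02]
 [ 0.0000e+00  0.0000e+00  0.0000e+00  1.0000e+00]] [351.42639299 351.42639299 257.53586243 193.24712772]
[[-2.00000e-02 -9.80000e-01  1.80000e-01  3.42970e+02]
 [-1.00000e+00  2.00000e-02  0.00000e+00  1.66610e+02]
 [-0.00000e+00 -1.80000e-01 -9.80000e-01  1.31334e+03]
 [ 0.00000e+00  0.00000e+00  0.00000e+00  1.00000e+00]] [453.85875209 453.85875209 257.00602339 193.15351187]
[[-8.99000e-01  4.38000e-01 -1.00000e-03  2.95582e+02]
 [ 4.38000e-01  8.99000e-01 -2.00000e-03  6.06147e+02]
 [ 0.00000e+00 -2.00000e-03 -1.00000e+00  2.45526e+02]
 [ 0.00000e+00  0.00000e+00  0.00000e+00  1.00000e+00]] 0.1
```

View pics/a.png

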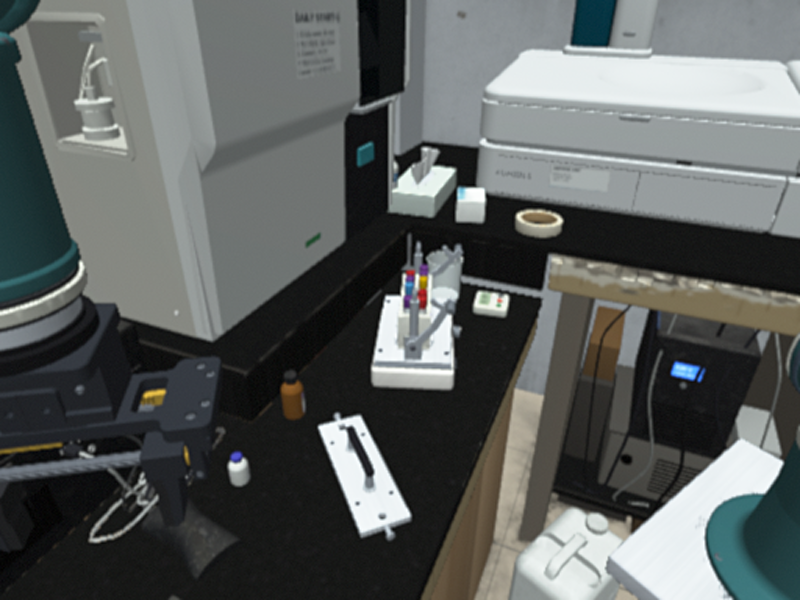

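View pics/b.png

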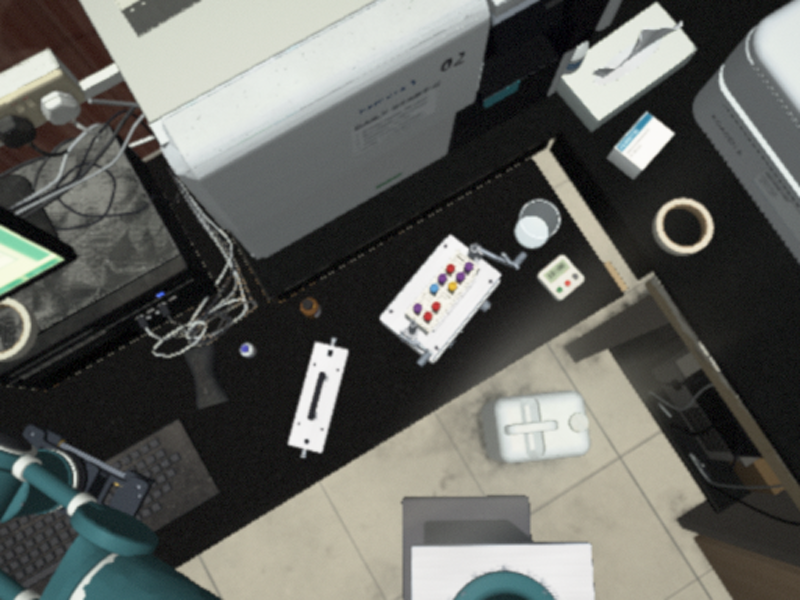

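The scene view shows the plate near (365,475) and the mixer near (415,330). In the top view the plate is at (318,397) and the mixer at (440,297), with its hooks leaning to the front right. I'll enlarge both next.

```bash
python3 - <<'E'
from h import *
b=load('top')[2];a=load('scene')[2]
# top crop x175-345,y140-300 ; x4.6
c=cv2.resize(b[140:300,175:345],None,fx=4.6,fy=3.7,interpolation=cv2.INTER_CUBIC)
c=cv2.resize(b[145:295,180:360],None,fx=4,fy=4,interpolation=cv2.INTER_CUBIC)
for i in range(0,180,20): cv2.putText(c,str(180+i),(i*4,10),0,.35,(0,255,0));cv2.line(c,(i*4,12),(i*4,18),(0,255,0))
for i in range(0,150,20): cv2.putText(c,str(145+i),(0,i*4+4),0,.35,(0,255,0))
cv2.imwrite('pics/c.png',c)
c=cv2.resize(a[145:355,195:325],None,fx=5,fy=5,interpolation=cv2.INTER_CUBIC)
d=np.concatenate([cv2.resize(a[145:255,230:310],None,fx=5,fy=5,interpolation=cv2.INTER_CUBIC),cv2.resize(a[250:360,195:275],None,fx=5,fy=5,interpolation=cv2.INTER_CUBIC)],1)
for i in range(0,80,20): cv2.putText(d,str(230+i),(i*5,10),0,.35,(0,255,0));cv2.putText(d,str(195+i),(400+i*5,10),0,.35,(0,255,0))
for i in range(0,110,20): cv2.putText(d,str(145+i),(0,i*5+4),0,.35,(0,255,0));cv2.putText(d,str(250+i),(400,i*5+4),0,.35,(0,0,255))
cv2.imwrite('pics/d.png',d)
E
```

```text
(no output)
```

View pics/c.png

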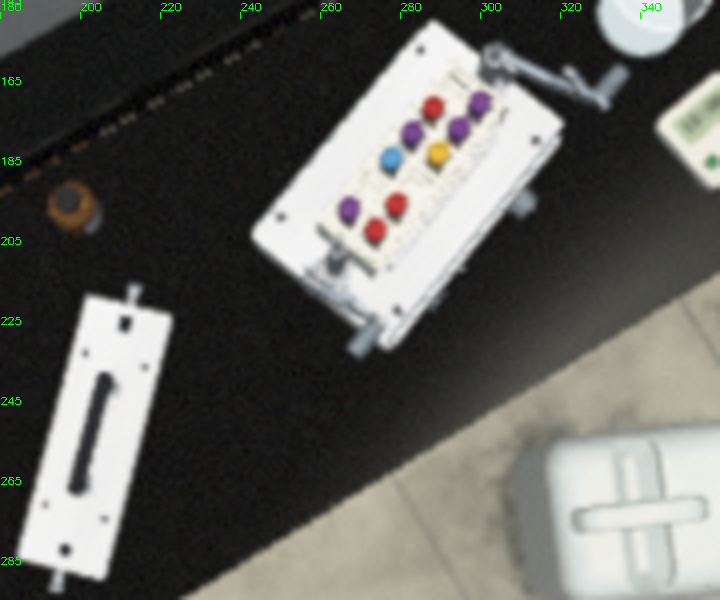

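View pics/d.png

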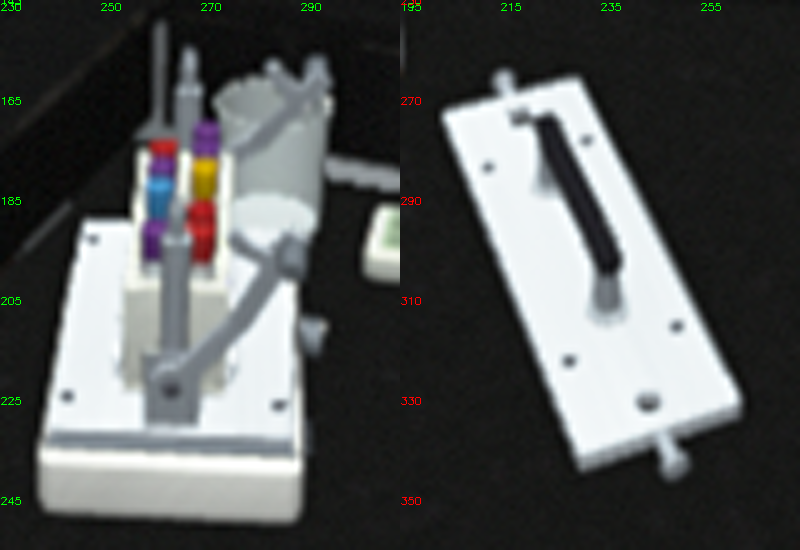

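The top crop gives plate holes at zoom (125,323) (slot) and (65,550) (round), and platform screws at (420,50), (536,140), (281,217) and (397,310). The scene crop gives pin tips at zoom (176,195) and (189,50).

```bash
python3 - <<'E'
from h import *
t=lambda x,y:('top',180+x/4,145+y/4)
s1=lambda x,y:('scene',230+x/5,145+y/5)
s2=lambda x,y:('scene',195+(x-400)/5,250+y/5)
on=lambda o,z:onz(*o,z)
print('slot top',on(t(125,323),16),'scene',on(s2(520,117),16)); 
print('round top',on(t(65,550),16),'scene',on(s2(649,402),16))
print('handle ends', on(t(104,378),52),on(t(77,490),52),'scene',on(s2(545,118),52),on(s2(611,265),52))
S=[on(t(*p),62) for p in[(420,50),(536,140),(281,217),(397,310)]];S=np.array(S);print(S,S.mean(0))
print('scene screws',on(s1(93,239),62),on(s1(67,397),62),on(s1(279,405),62))
print('pins scene z182',on(s1(177,195),182),on(s1(189,48),182))
y=(S[2]+S[3]-S[0]-S[1]);y/=np.linalg.norm(y);x=(S[0]+S[2]-S[1]-S[3]);x/=np.linalg.norm(x);print(x,y)
c=S.mean(0)
for q in(82,-82):
    P=c+q*y;P[2]=182;print('pin',P,'scene',proj('scene',P),'top',proj('top',P))
for n,o in(('small',(248,350)),('brown',(311,308))):print(n,onz('top',o[0]*.64,o[1]*.64,30))
print('hookknobs L',on(t(365,335),150),'R',on(t(613,82),150))
E
```

```text
slot top [492.73979863 299.88299593  16.        ] scene [489.13292254 303.90669023  16.        ]
round top [333.55251292 341.60353034  16.        ] scene [331.66190094 344.94562816  16.        ]
handle ends [450.50907606 310.6681081   52.        ] [374.08525873 328.85292789  52.        ] scene [448.16161474 315.11442451  52.        ] [366.42640079 337.52180745  52.        ]
[[678.99047655  85.66870638  62.        ]
 [612.12466386   5.74701959  62.        ]
 [560.0706823  186.18618981  62.        ]
 [493.35106826 106.71290761  62.        ]] [586.13422274  96.07870585  62.        ]
scene screws [677.44614179  87.84655988  62.        ] [557.89889491 189.42344526  62.        ] [491.28205982 109.63553031  62.        ]
pins scene z182 [517.00440085 156.09306989 182.        ] [643.3134224  49.0687793 182.       ]
[0.64232803 0.76642984 0.        ] [-0.76281915  0.6466119   0.        ]
pin [523.58305255 149.10088147 182.        ] scene (np.float64(266.03599356262174), np.float64(182.03728019492232)) top (np.float64(264.2842280377153), np.float64(205.13760076080638))
pin [648.68539294  43.05653023 182.        ] scene (np.float64(268.3123861325613), np.float64(153.42160785132052)) top (np.float64(304.5476253744901), np.float64(156.45476011435795))
small [498.59122832 447.81171026  30.        ]
brown [574.29773887 333.72989083  30.        ]
hookknobs L [466.97689923 131.88351309 150.        ] R [631.41978084 -35.19433518 150.        ]
```

arm_command:
  deltas:
    - [-12,-10,5,-0.01]
    - [-34,-30,15,-0.03]
    - [-57,-51,25,-0.05]
    - [-80,-71,35,-0.07]
    - [-103,-92,45,-0.09]
    - [-126,-112,55,-0.11]
    - [-149,-132,65,-0.13]
    - [-172,-153,75,-0.15]
    - [-195,-174,85,-0.17]
    - [-217,-194,90,-0.19]
    - [-229,-204,95,-0.197]
    - [-229,-204,95,-0.197]
    - [-229,-204,95,-0.197]
  claw: 60

```text
time: 1.4
tcp_pos: [411.6, 321.6, 150.6]
tcp_rot: [-0.001, 0.129, 0.992, -0.001]
wrist_force: [-0.0, 0.5, 0.0]
finger_gap: 52.8
```

```bash
python3 - <<'E'
from h import *
w=cam('wrist');M=T();print(M.round(3),load('wrist')[0].round(2),load('wrist')[1])
cv2.imwrite('pics/e.png',cv2.resize(w,(800,600),interpolation=cv2.INTER_CUBIC))
for P in[(491,302,16),(332.6,343,16),(450,312,52),(370,333,52)]:print(np.array(proj('wrist',P))/.64)
print(arm.read_state()['finger_gap'],arm.read_state()['wrist_force'],arm.read_state()['time'])
E
```

```text
[[-9.67000e-01  2.54000e-01 -1.00000e-03  4.11748e+02]
 [ 2.54000e-01  9.67000e-01 -1.00000e-03  3.22250e+02]
 [ 1.00000e-03 -2.00000e-03 -1.00000e+00  1.50939e+02]
 [ 0.00000e+00  0.00000e+00  0.00000e+00  1.00000e+00]] [[ 2.6000e-01  9.2000e-01  3.0000e-01  3.3568e+02]
 [ 9.7000e-01 -2.4000e-01 -8.0000e-02  3.4248e+02]
 [-0.0000e+00  3.1000e-01 -9.5000e-01  2.8795e+02]
 [ 0.0000e+00  0.0000e+00  0.0000e+00  1.0000e+00]] [283.51544569 283.51544569 257.28009665 199.28002191]
[403.64403559 411.17580317]
[402.67667436 163.07597195]
[402.45492753 379.77157696]
[402.32481916 239.04732056]
52.87842290954118 [0.42159337 0.02101983 0.29983173] 1.45
```

View pics/e.png

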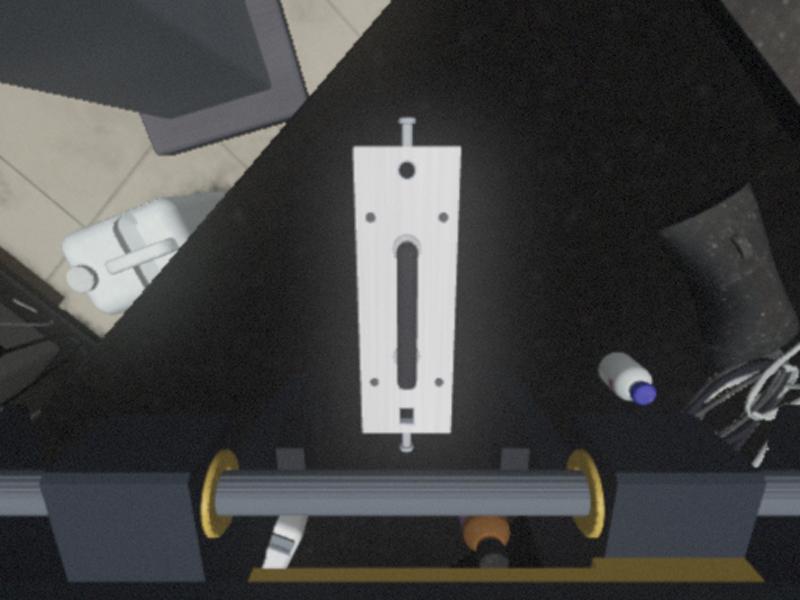

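The wrist view shows the plate well aligned, with its holes at (406.5,170) and (406,415) and the bar from (407,240) to (406,388).

```bash
python3 - <<'E'
from h import *
f=lambda u,v,z:onz('wrist',u*.64,v*.64,z)
a=f(406.5,170,16);b=f(406.2,415,16);c=(a+b)/2;d=a-b
print(a,b,c,np.linalg.norm(d),np.degrees(np.arctan2(d[1],d[0])))
M=T();P=c.copy();P[2]=35;print(M[:3,:3].T@(P-M[:3,3]), np.degrees(np.arctan2(M[1,0],M[0,0])))
print('bar mid x', f(406.5,312,52))
E
```

```text
[336.88392873 344.18450027  16.        ] [494.37461878 302.95727583  16.        ] [415.62927376 323.57088805  16.        ] 162.79742470185698 165.33053092311698
[ -3.49127561   2.46325834 115.93297555] 165.2591386025653
bar mid x [410.01285901 324.87413299  52.        ]
```

arm_command:
  deltas:
    - [0,1,10,0]
    - [-1,2,30,0]
    - [-1.5,2,52,0]
    - [-1.5,2,74,0]
    - [-1.5,2,94,0]
    - [-1.5,2,108,0]
    - [-1.5,2,114,0]
    - [-1.5,2,116,0]
    - [-1.5,2,116,0]

```text
time: 2.35
tcp_pos: [413.8, 324.1, 35.2]
tcp_rot: [-0.0, 0.128, 0.992, -0.001]
wrist_force: [0.2, -0.1, -0.2]
finger_gap: 52.8
```

arm_command:
  deltas:
    - [0,0,0,0]
    - [0,0,0,0]
    - [0,0,0,0]
    - [0,0,0,0]
    - [0,0,0,0]
    - [0,0,0,0]
    - [0,0,0,0]
    - [0,0,0,0]
  claw: 0
  grip_force: 45

```text
time: 3.15
tcp_pos: [413.7, 323.8, 35.2]
tcp_rot: [-0.0, 0.128, 0.992, -0.001]
wrist_force: [-0.3, -2.3, 1.4]
finger_gap: 11.4
```

arm_command:
  deltas:
    - [0,0,-4,0]
    - [0,0,-12,0]
    - [0,0,-28,0]
    - [0,0,-50,0]
    - [0,0,-75,0]
    - [0,0,-100,0]
    - [0,0,-125,0]
    - [0,0,-150,0]
    - [0,0,-172,0]
    - [0,0,-190,0]
    - [0,0,-200,0]
    - [0,0,-205,0]
    - [0,0,-205,0]

```text
time: 4.45
tcp_pos: [413.9, 324.2, 240.4]
tcp_rot: [-0.0, 0.128, 0.992, -0.001]
wrist_force: [-0.6, -0.6, -3.8]
finger_gap: 10.9
```

arm_command:
  deltas:
    - [-6,-7,0,0.01]
    - [-17,-21,0,0.04]
    - [-33,-41,0,0.08]
    - [-52,-64,0,0.12]
    - [-71,-88,0,0.16]
    - [-91,-112,0,0.21]
    - [-111,-137,0,0.25]
    - [-131,-161,0,0.3]
    - [-149,-183,0,0.34]
    - [-165,-203,0,0.38]
    - [-179,-220,0,0.41]
    - [-189,-232,0,0.43]
    - [-194,-239,0,0.4416]
    - [-194,-239,0,0.4416]
    - [-194,-239,0,0.4416]
    - [-194,-239,0,0.4416]

```text
time: 6.05
tcp_pos: [540.4, 44.6, 240.6]
tcp_rot: [-0.0, 0.342, 0.94, -0.001]
wrist_force: [-0.1, -0.3, -3.6]
finger_gap: 11.3
```

```bash
python3 - <<'E'
from h import *
w=cam('wrist');M=T();s=arm.read_state();print(M.round(3),s['finger_gap'],s['wrist_force'],s['time'])
c=cv2.resize(w[0:384,150:440],None,fx=2,fy=1.5625)
c=cv2.resize(w[60:340,170:430],None,fx=2.14,fy=2.14,interpolation=cv2.INTER_CUBIC)
cv2.imwrite('pics/f.png',c);print(c.shape)
for P in[(523,149.5,182),(647.5,43.5,182)]:
  p=np.array(proj('wrist',P));print((p-[170,60])*2.14)
E
```

```text
[[-7.67000e-01  6.42000e-01 -1.00000e-03  5.40513e+02]
 [ 6.42000e-01  7.67000e-01 -1.00000e-03  4.45990e+01]
 [-0.00000e+00 -1.00000e-03 -1.00000e+00  2.40727e+02]
 [ 0.00000e+00  0.00000e+00  0.00000e+00  1.00000e+00]] 11.187139127466244 [-0.34006957  0.218886   -3.38653048] 6.1
(599, 556, 3)
[410.25498607  96.80851961]
[359.1777135  539.41281079]
```

View pics/f.png

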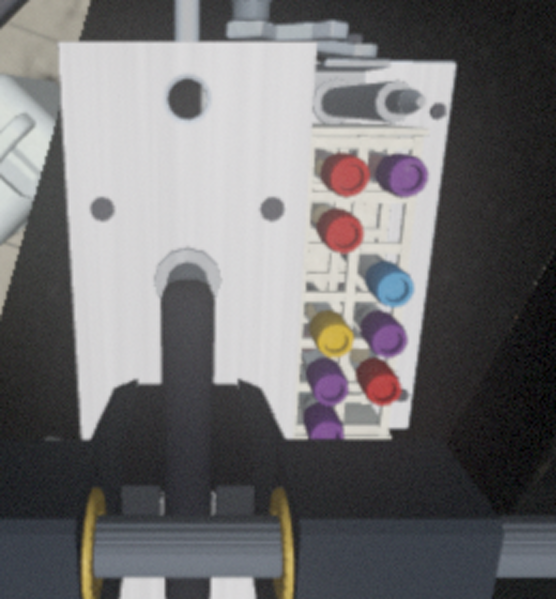

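The pin tip is at crop (412,101), the round hole at (188,99), the plate's edges run (61,42)–(82,438) and (316,42)–(286,438), and the platform's right edge runs (455,62)–(408,430).

```bash
python3 - <<'E'
from h import *
f=lambda u,v,z:onz('wrist',170+u/2.14,60+v/2.14,z)
ang=lambda d:np.degrees(np.arctan2(d[1],d[0]))
M=T()
pin=f(412,101,182);hole=f(188,99,240.7-35+16);print('pin',pin,'hole',hole)
print('hole in tool',M[:3,:3].T@(hole-M[:3,3]),'pin in tool',M[:3,:3].T@(pin-M[:3,3]))
print('plate edges',ang(f(61,42,221.7)-f(82,438,221.7)),ang(f(316,42,221.7)-f(286,438,221.7)))
print('mixer edge',ang(f(455,62,62)-f(408,430,62)),'screws',ang(f(438,111,62)-f(403,395,62)),np.linalg.norm(f(438,111,62)-f(403,395,62)), f(438,111,62),f(403,395,62))
print('post shoulder',f(392,103,158))
E
```

```text
pin [524.36876048 149.23263387 182.        ] hole [479.90508851  96.7565182  221.7       ]
hole in tool [79.95585018  1.09491162 19.01378634] pin in tool [79.56675163 69.92184696 58.63136343]
plate edges 139.6972809721082 139.124052773253
mixer edge 140.01545437428464 screws 139.97198137469402 156.51912899211607 [563.58918485 188.98377822  62.        ] [683.4405802   88.31659999  62.        ]
post shoulder [525.88404133 150.07494778 158.        ]
```

arm_command:
  deltas:
    - [0,4,0,0]
    - [0,12,0,0]
    - [0,24,0,0]
    - [0,38,0,0]
    - [0,52,0,0]
    - [-0.4,62,0,0]
    - [-0.4,67,4,0]
    - [-0.4,68.8,12,0]
    - [-0.4,68.8,20,0]
    - [-0.4,68.8,25,0]
    - [-0.4,68.8,25,0]
    - [-0.4,68.8,25,0]

```text
time: 7.3
tcp_pos: [584.6, 96.7, 215.3]
tcp_rot: [-0.0, 0.342, 0.94, -0.001]
wrist_force: [-0.3, -0.4, -3.2]
finger_gap: 11.4
```

```bash
python3 - <<'E'
from h import *
w=cam('wrist');t=cam('top');a=cam('scene');M=T();s=arm.read_state();print(M.round(3),s['finger_gap'],s['wrist_force'],s['time'])
z=lambda i,x,y,w,h,k:cv2.resize(i[y:y+h,x:x+w],None,fx=k,fy=k,interpolation=cv2.INTER_CUBIC)
A=z(w,215,70,80,60,5);B=z(t,250,145,80,80,5)[:400];C=z(a,235,140,80,110,5)
out=np.zeros((600,800,3),np.uint8);out[:300,:400]=A;out[:400,400:]=B
out[300:600,:400]=z(a,235,130,80,60,5)
cv2.imwrite('pics/g.png',out)
E
```

```text
[[-7.66000e-01  6.42000e-01  0.00000e+00  5.85220e+02]
 [ 6.42000e-01  7.66000e-01 -1.00000e-03  9.69080e+01]
 [-1.00000e-03 -1.00000e-03 -1.00000e+00  2.16186e+02]
 [ 0.00000e+00  0.00000e+00  0.00000e+00  1.00000e+00]] 10.92069469239317 [ 0.38701599  0.09209104 -3.67520533] 7.45
```

View pics/g.png

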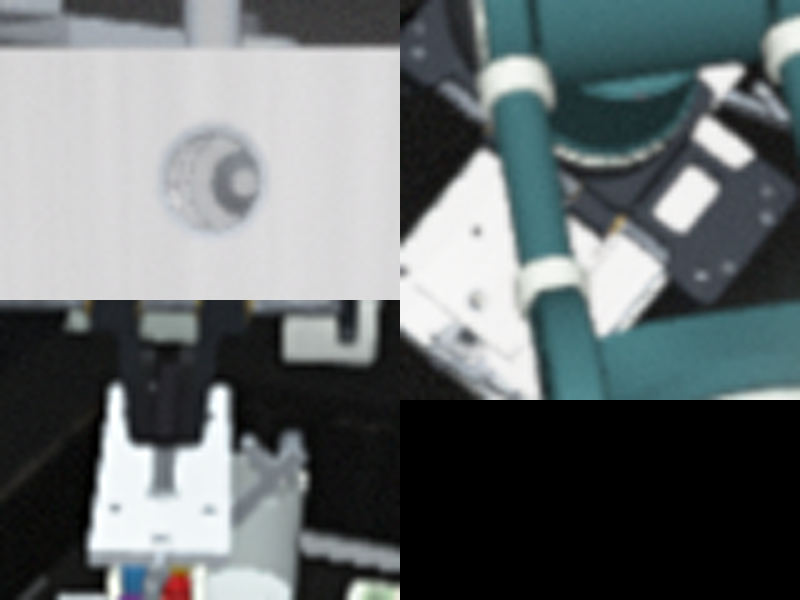

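In the wrist crop the hole is at (213,180) and the pin tip at (243,180), so the hole is about 3.5 mm off along tool y.

```bash
python3 - <<'E'
from h import *
f=lambda u,v,z:onz('wrist',215+u/5,70+v/5,z)
M=T();h=f(213,180,196.5);p=f(243,180,182);print(h,p,M[:3,:3].T@(p-h),M[:3,:3].T@(h-M[:3,3]))
E
```

```text
[523.88998442 148.88633095 196.5       ] [526.02528832 151.55842514 182.        ] [ 0.0903618   3.42749788 14.4980586 ] [80.40731066  0.4614543  19.6251411 ]
```

arm_command:
  deltas:
    - [0,1.5,0,0]
    - [0,3,0,0]
    - [0,3.4,0,0]
    - [0,3.4,2,0]
    - [0,3.4,5,0]
    - [0,3.4,8,0]
    - [0,3.4,11,0]
    - [0,3.4,12,0]
    - [0,3.4,12,0]

```text
time: 8.35
tcp_pos: [587.2, 99.5, 203.7]
tcp_rot: [-0.0, 0.342, 0.94, -0.001]
wrist_force: [0.4, 0.6, -2.9]
finger_gap: 10.9
```

```bash
python3 - <<'E'
from h import *
w=cam('wrist');a=cam('scene');M=T();s=arm.read_state();print(M.round(3),s['finger_gap'],s['wrist_force'],s['torque'],s['time'])
z=lambda i,x,y,w,h,k:cv2.resize(i[y:y+h,x:x+w],None,fx=k,fy=k,interpolation=cv2.INTER_CUBIC)
out=np.zeros((600,800,3),np.uint8);out[:300,:400]=z(w,215,70,80,60,5);out[:,400:]=z(a,235,130,80,120,5)
out[300:,:400]=z(w,150,130,200,150,2)
cv2.imwrite('pics/i.png',out)
E
```

```text
[[-7.66000e-01  6.42000e-01  0.00000e+00  5.87452e+02]
 [ 6.42000e-01  7.66000e-01 -1.00000e-03  9.94820e+01]
 [-1.00000e-03 -1.00000e-03 -1.00000e+00  2.04205e+02]
 [ 0.00000e+00  0.00000e+00  0.00000e+00  1.00000e+00]] 10.926671687212442 [ 0.37229934 -0.00393195 -2.9918191 ] [-0.06330023  0.03780913 -0.01073039] 8.45
```

View pics/i.png

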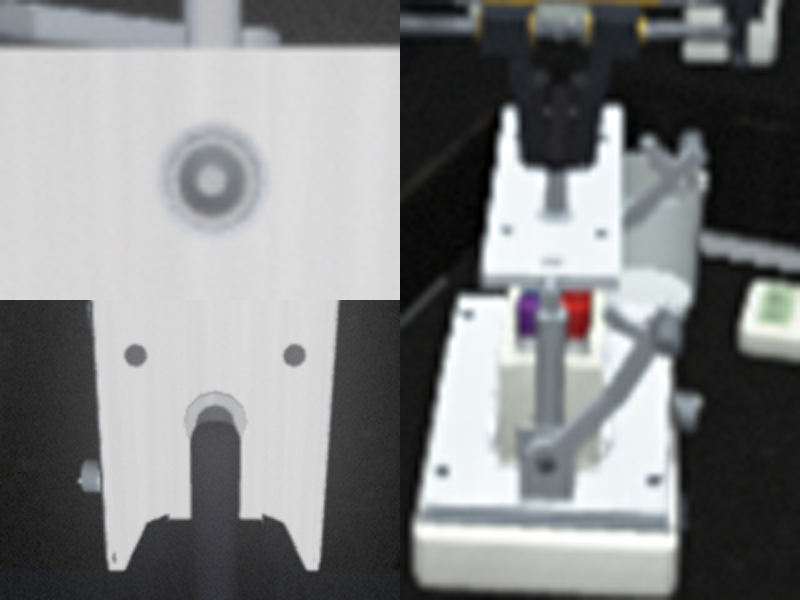

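The left pin is now centred in the round hole, with tip and hole both at about (212,180). I'll lower it in stages and watch the force.

arm_command:
  deltas:
    - [0,0,1.5,0]
    - [0,0,3,0]
    - [0,0,4.5,0]
    - [0,0,6,0]
    - [0,0,7.5,0]
    - [0,0,9,0]
    - [0,0,9,0]

```text
time: 9.15
tcp_pos: [587.3, 99.4, 194.8]
tcp_rot: [0.0, 0.342, 0.94, -0.0]
wrist_force: [-0.3, -0.0, -4.5]
finger_gap: 10.8
```

arm_command:
  deltas:
    - [0,0,1.5,0]
    - [0,0,3,0]
    - [0,0,4.5,0]
    - [0,0,6,0]
    - [0,0,7.5,0]
    - [0,0,8.5,0]
    - [0,0,8.5,0]

```text
time: 9.85
tcp_pos: [587.1, 99.4, 186.1]
tcp_rot: [-0.0, 0.342, 0.94, -0.001]
wrist_force: [0.1, 0.0, -2.9]
finger_gap: 11.2
```

arm_command:
  deltas:
    - [0,0,0.5,0]
    - [0,0,1,0]
    - [0,0,1.5,0]
    - [0,0,1.5,0]

```text
time: 10.25
tcp_pos: [587.3, 99.5, 185.2]
tcp_rot: [0.0, 0.342, 0.94, -0.0]
wrist_force: [-1.1, 0.1, 0.6]
finger_gap: 10.8
```

arm_command:
  deltas:
    - [0,0,0.5,0]
    - [0,0,1,0]
    - [0,0,1,0]

```text
time: 10.55
tcp_pos: [587.4, 99.6, 185.1]
tcp_rot: [0.0, 0.342, 0.94, -0.0]
wrist_force: [-2.7, 0.2, 4.3]
finger_gap: 11.3
```

arm_command:
  deltas:
    - [0,0,0,0]
    - [0,0,0,0]
    - [0,0,0,0]
    - [0,0,0,0]
    - [0,0,0,0]
    - [0,0,0,0]
  claw: 50

```text
time: 11.15
tcp_pos: [587.4, 99.6, 184.9]
tcp_rot: [0.0, 0.342, 0.94, -0.0]
wrist_force: [0.2, -0.1, 1.2]
finger_gap: 43.8
```

arm_command:
  deltas:
    - [0,0,-3,0]
    - [0,0,-10,0]
    - [0,0,-25,0]
    - [0,0,-42,0]
    - [0,0,-56,0]
    - [0,0,-64,0]
    - [0,0,-64,0]

```text
time: 11.85
tcp_pos: [588.5, 99.8, 251.4]
tcp_rot: [0.002, 0.342, 0.94, 0.001]
wrist_force: [0.1, 0.8, 0.6]
finger_gap: 44.1
```

```bash
python3 - <<'E'
from h import *
a=cam('scene');t=cam('top');s=arm.read_state();print(T().round(3),s['finger_gap'],s['wrist_force'],s['time'])
z=lambda i,x,y,w,h,k:cv2.resize(i[y:y+h,x:x+w],None,fx=k,fy=k,interpolation=cv2.INTER_CUBIC)
out=np.zeros((600,800,3),np.uint8);out[:,:400]=z(a,230,135,80,120,5);out[:,400:]=z(t,250,135,80,120,5)
cv2.imwrite('pics/j.png',out)
E
```

```text
[[-7.66000e-01  6.42000e-01  0.00000e+00  5.87313e+02]
 [ 6.42000e-01  7.66000e-01 -1.00000e-03  9.96220e+01]
 [-1.00000e-03 -0.00000e+00 -1.00000e+00  2.48961e+02]
 [ 0.00000e+00  0.00000e+00  0.00000e+00  1.00000e+00]] 44.31705262541224 [ 0.68675567 -0.0297804  -0.29952532] 11.95
```

View pics/j.png

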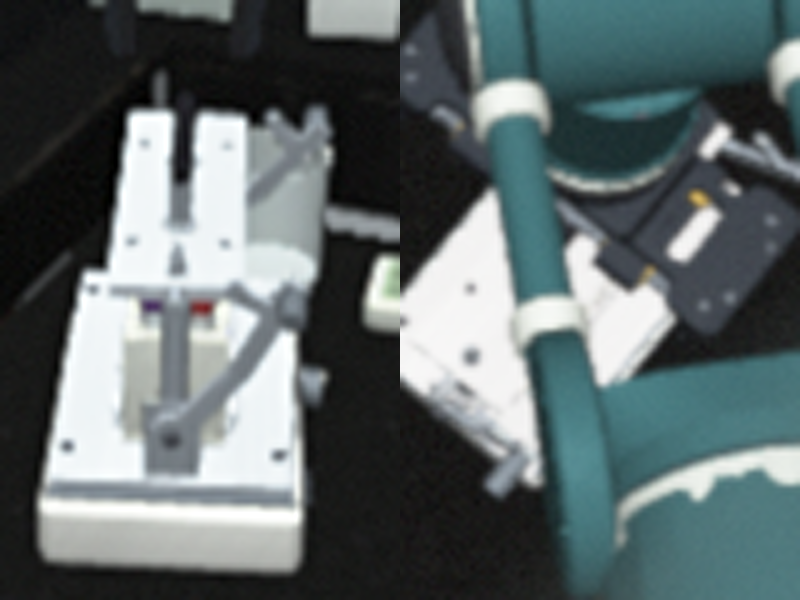

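The plate is flush with the left pin through its hole at (177,260). The left knob is at (292,302) in the scene crop and (505,475) in the top crop, and the right knob at (320,125) in the scene crop.

```bash
python3 - <<'E'
from h import *
O=np.array([587.3,99.5,0]);a=np.radians(140.05);Y=np.array([np.cos(a),np.sin(a),0]);X=np.array([np.sin(a),-np.cos(a),0])
F=np.array([X,Y,[0,0,1]])
def ony(n,u,v,y):
    o,d=ray(n,u,v);o=F@(o-O);d=F@d;return o+d*(y-o[1])/d[1]
L=('scene',230+292/5,135+302/5);Lt=('top',250+105/5,135+475/5)
print('L plane',ony(*L,117.5),'tri',F@(tri([L,Lt])-O))
Rr=('scene',230+320/5,135+122/5);Rt=('top',180+613/4,145+82/4)
print('R plane',ony(*Rr,-117.5),'tri',F@(tri([Rr,Rt])-O))
for th in np.arange(.3,1.21,.1):
    k=lambda s:O+X*(-94*np.sin(th)-10.5*np.cos(th))+Y*s*117.5+np.array([0,0,90+94*np.cos(th)-10.5*np.sin(th)])
    f=lambda n,p,o:np.round(np.array(proj(n,p))-o[1:],1)
    print(round(th,1),(F@(k(1)-O)).round(1),f('scene',k(1),L),f('top',k(1),Lt),f('scene',k(-1),Rr),f('top',k(-1),Rt))
print(F@(np.array([500,0,0])-O),F@T()[:3,3]-F@O)
E
```

```text
L plane [-53.51236023 117.5        170.1804463 ] tri [-54.17122682 117.89037487 170.33695982]
R plane [ -75.7565679  -117.5         151.50570919] tri [ -75.431949   -120.15093733  150.36283036]
0.3 [-37.8 117.5 176.7] [-7.  -2.8] [-5.1 -4.7] [-13.2  -8.7] [-10.4 -10.5]
0.4 [-46.3 117.5 172.5] [-3.2 -1. ] [-2.5 -2.4] [-10.2  -7.2] [-8.1 -8. ]
0.5 [-54.3 117.5 167.5] [0.3 1.1] [-0.1 -0.2] [-7.4 -5.5] [-5.9 -5.7]
0.6 [-61.7 117.5 161.7] [3.5 3.5] [2.1 1.9] [-4.8 -3.5] [-4.  -3.4]
0.7 [-68.6 117.5 155.1] [6.4 6.1] [4.1 3.9] [-2.5 -1.3] [-2.3 -1.1]
0.8 [-74.7 117.5 148. ] [9. 9.] [5.9 5.6] [-0.4  1.1] [-0.8  1. ]
0.9 [-80.2 117.5 140.2] [11.2 12. ] [7.4 7.2] [1.3 3.7] [0.3 2.9]
1.0 [-84.8 117.5 132. ] [13.  15.2] [8.7 8.6] [2.8 6.4] [1.2 4.7]
1.1 [-88.5 117.5 123.3] [14.4 18.5] [9.7 9.8] [3.9 9.2] [1.8 6.3]
1.2 [-91.4 117.5 114.3] [15.4 21.8] [10.4 10.8] [ 4.7 12.1] [2.1 7.7]
[-132.33418332    3.03379722    0.        ] [1.01878804e-01 6.84457296e-02 2.48961108e+02]
```

arm_command:
  deltas:
    - [8,-7,0,0]
    - [24,-21,0,0]
    - [48,-42,0,0]
    - [72,-63,0,0]
    - [96,-84,0,0]
    - [112,-98,0,0]
    - [120,-105,5,0]
    - [120,-105,20,0]
    - [120,-105,40,0]
    - [120,-105,60,0]
    - [120,-105,75,0]
    - [120,-105,82,0]
    - [120,-105,82,0]
  claw: 0

```text
time: 13.25
tcp_pos: [426.8, 96.0, 165.3]
tcp_rot: [-0.001, 0.342, 0.94, -0.001]
wrist_force: [0.5, 0.8, -0.3]
finger_gap: 0.2
```

```bash
cat >> h.py <<'E'
O=np.array([587.3,99.5,0]);_a=np.radians(140.05);Y=np.array([np.cos(_a),np.sin(_a),0]);X=np.array([np.sin(_a),-np.cos(_a),0])
F=np.array([X,Y,[0,0,1]])
E
python3 - <<'E'
from h import *
a=cam('scene');s=arm.read_state();print((F@(T()[:3,3]-O)).round(1),s['finger_gap'],s['wrist_force'],s['time'])
cv2.imwrite('pics/k.png',cv2.resize(a[120:250,220:330],None,fx=4.5,fy=4.5,interpolation=cv2.INTER_CUBIC))
E
```

```text
[-105.2  120.2  166.4] 0.6273923105762272 [-0.2024668  -0.20821457 -0.76585137] 13.3
```

View pics/k.png

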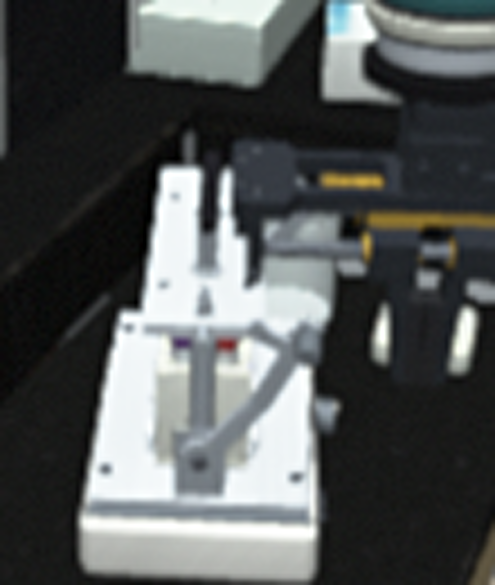

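The gripper is shut to the front of the left knob and level with it; the knob is at about (305,340) and the fingers at (420,330).

arm_command:
  deltas:
    - [0,6,0,0]
    - [0,14,0,0]
    - [0,21,0,0]
    - [0,26,0,0]
    - [0,30,-1,0]
    - [0,34,-2,0]
    - [0,38,-4,0]
    - [0,42,-5,0]
    - [0,46,-7,0]
    - [0,50,-8,0]
    - [0,54,-9,0]
    - [0,58,-10,0]
    - [0,62,-12,0]
    - [0,62,-12,0]

```text
time: 14.7
tcp_pos: [468.0, 144.2, 178.5]
tcp_rot: [-0.0, 0.342, 0.94, -0.0]
wrist_force: [0.1, -0.6, -0.5]
finger_gap: 0.3
```

arm_command:
  deltas:
    - [0,3,-0.5,0]
    - [0,6,-1,0]
    - [0,8,-1,0]
    - [0,9,-1,0]
    - [0,10,-1,0]
    - [0,11,-1,0]

```text
time: 15.3
tcp_pos: [475.0, 152.6, 179.4]
tcp_rot: [-0.0, 0.342, 0.94, -0.0]
wrist_force: [-1.0, 0.0, 0.9]
finger_gap: 0.8
```

```bash
python3 - <<'E'
from h import *
a=cam('scene');s=arm.read_state();print((F@(T()[:3,3]-O)).round(1),s['finger_gap'],F@s['wrist_force'],s['time'])
cv2.imwrite('pics/l.png',cv2.resize(a[120:250,220:330],None,fx=4.5,fy=4.5,interpolation=cv2.INTER_CUBIC))
E
```

```text
[-31.2 120.2 179.4] 0.4320395067129246 [-0.73174974  0.86907838  0.46737834] 15.35
```

View pics/l.png

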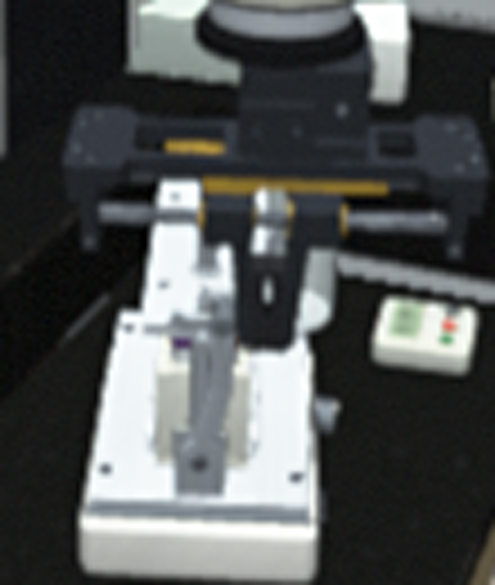

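The left hook is nearly upright, with its knob at about (213,305) and the fingers touching it. I'll keep pushing gently until it stops.

arm_command:
  deltas:
    - [0,1,0,0]
    - [0,2,0,0]
    - [0,3,0,0]
    - [0,3,0,0]

```text
time: 15.75
tcp_pos: [475.4, 153.1, 179.4]
tcp_rot: [-0.001, 0.341, 0.94, -0.003]
wrist_force: [-6.3, -8.4, 7.0]
finger_gap: 0.3
```

arm_command:
  deltas:
    - [0,3,0,0]
    - [0,5,0,0]
    - [0,5,0,0]

```text
time: 16.05
tcp_pos: [475.5, 153.3, 179.5]
tcp_rot: [-0.004, 0.341, 0.94, -0.008]
wrist_force: [-10.7, -13.5, 11.7]
finger_gap: -0.0
```

arm_command:
  deltas:
    - [0,-4,0,0]
    - [0,-12,0,0]
    - [0,-24,0,0]
    - [0,-34,0,0]
    - [0,-40,-5,0]
    - [0,-40,-18,0]
    - [0,-40,-38,0]
    - [0,-40,-56,0]
    - [0,-40,-66,0]
    - [0,-40,-70,0]
    - [0,-40,-70,0]

```text
time: 17.15
tcp_pos: [451.2, 123.7, 250.9]
tcp_rot: [-0.003, 0.341, 0.94, -0.007]
wrist_force: [-0.6, -0.0, -0.8]
finger_gap: 0.4
```

```bash
python3 - <<'E'
from h import *
s=arm.read_state();print(T().round(3),(F@(T()[:3,3]-O)).round(1),s['q'],s['time'])
for n,u,v,z in(('beaker',540*.64,232*.64,0),('timer',560*.64,277*.64,20),('ledge',575*.64,235*.64,60)):print(n,F@(onz('top',u,v,z)-O))
E
```

```text
[[-7.67000e-01  6.41000e-01 -1.10000e-02  4.51180e+02]
 [ 6.41000e-01  7.67000e-01 -1.20000e-02  1.23668e+02]
 [ 1.00000e-03 -1.60000e-02 -1.00000e+00  2.50937e+02]
 [ 0.00000e+00  0.00000e+00  0.00000e+00  1.00000e+00]] [-68.9 119.9 250.9] [ 0.22084791 -0.13008797  2.01505915 -0.00967561  1.26964752 -0.6510055 ] 17.15
beaker [-6.79598555e+01 -2.30602488e+02 -2.27373675e-13]
timer [-149.90687494 -177.45529204   20.        ]
ledge [-122.82559685 -245.22141473   60.        ]
```

arm_command:
  deltas:
    - [-8,-2,0,0]
    - [-25,-6,0,0]
    - [-50,-12,0,0]
    - [-78,-18,0,0]
    - [-106,-25,0,0]
    - [-134,-31,0,0]
    - [-162,-38,0,0]
    - [-190,-44,0,0]
    - [-214,-50,0,0]
    - [-232,-54,0,0]
    - [-240,-56,5,0]
    - [-240,-56,20,0]
    - [-240,-56,42,0]
    - [-240,-56,64,0]
    - [-240,-56,84,0]
    - [-240,-56,97,0]
    - [-240,-56,101,0]
    - [-240,-56,101,0]

```text
time: 18.95
tcp_pos: [597.6, -73.8, 149.8]
tcp_rot: [-0.004, 0.341, 0.94, -0.008]
wrist_force: [-1.1, -0.5, -0.1]
finger_gap: 0.7
```

```bash
python3 - <<'E'
from h import *
s=arm.read_state();print(T().round(3),(F@(T()[:3,3]-O)).round(1),F@s['wrist_force'],s['time'])
E
```

```text
[[-7.68000e-01  6.41000e-01 -1.20000e-02  5.97607e+02]
 [ 6.41000e-01  7.68000e-01 -1.20000e-02 -7.37970e+01]
 [ 2.00000e-03 -1.70000e-02 -1.00000e+00  1.49778e+02]
 [ 0.00000e+00  0.00000e+00  0.00000e+00  1.00000e+00]] [-126.2 -119.2  149.8] [-1.10622342  0.52064983 -0.08382814] 18.95
```

arm_command:
  deltas:
    - [0,8,0,0]
    - [0,17,0,0]
    - [0,24,0,0]
    - [0,30,-1,0]
    - [0,34,-5,0]
    - [0,38,-9,0]
    - [0,42,-13,0]
    - [0,46,-16,0]
    - [0,50,-19,0]
    - [0,54,-22,0]
    - [0,58,-24,0]
    - [0,62,-26,0]
    - [0,66,-28,0]
    - [0,70,-29,0]
    - [0,74,-30,0]
    - [0,78,-31,0]
    - [0,82,-31.5,0]
    - [0,85,-31.5,0]
    - [0,85,-31.5,0]

```text
time: 20.85
tcp_pos: [652.8, -7.7, 179.7]
tcp_rot: [-0.004, 0.341, 0.94, -0.007]
wrist_force: [0.4, -0.5, -0.0]
finger_gap: 0.5
```

arm_command:
  deltas:
    - [0,2,0,0]
    - [0,4,0,0]
    - [0,6,0,0]
    - [0,8,0,0]
    - [0,10,0,0]
    - [0,11,0,0]
    - [0,11,0,0]

```text
time: 21.55
tcp_pos: [657.7, -1.7, 179.6]
tcp_rot: [-0.005, 0.341, 0.94, -0.01]
wrist_force: [-8.3, -7.8, 5.8]
finger_gap: 0.5
```

```bash
python3 - <<'E'
from h import *
s=arm.read_state();print((F@(T()[:3,3]-O)).round(1),F@s['wrist_force'],s['time'])
E
```

```text
[ -32.4 -119.   179.6] [-11.2834913    1.38787969   5.76129771] 21.55
```

arm_command:
  deltas:
    - [0,3,0,0]
    - [0,6,0,0]
    - [0,7,0,0]
    - [0,7,0,0]

```text
time: 21.95
tcp_pos: [658.0, -1.5, 179.8]
tcp_rot: [-0.009, 0.341, 0.94, -0.016]
wrist_force: [-15.8, -15.6, 10.8]
finger_gap: 0.4
```

arm_command:
  deltas:
    - [0,-4,0,0]
    - [0,-12,0,0]
    - [0,-26,0,0]
    - [0,-42,0,0]
    - [0,-54,-5,0]
    - [0,-60,-18,0]
    - [0,-70,-38,0]
    - [0,-80,-56,0]
    - [0,-90,-66,0]
    - [0,-100,-70,0]
    - [0,-110,-70,0]
    - [0,-120,-70,0]
    - [0,-120,-70,0]

```text
time: 23.25
tcp_pos: [581.7, -92.8, 252.9]
tcp_rot: [-0.01, 0.341, 0.94, -0.016]
wrist_force: [-0.6, 0.6, -0.5]
finger_gap: 0.3
```

```bash
python3 - <<'E'
from h import *
a=cam('scene');t=cam('top');s=arm.read_state();print(F@(T()[:3,3]-O),s['wrist_force'],s['time'])
for n,y in(('L',117.5),('R',-117.5)):
  for th in(0,.06,.12):
    P=O+X*(-94*np.sin(th)-10.5*np.cos(th))+Y*y+np.array([0,0,90+94*np.cos(th)-10.5*np.sin(th)])
    p=np.array(proj('scene',P));q=np.array(proj('top',P));print(n,th,'scene crop',((p-[235,120])*5).round(),'top crop',((q-[250,140])*5).round()+[400,0])
z=lambda i,x,y,w,h,k:cv2.resize(i[y:y+h,x:x+w],None,fx=k,fy=k,interpolation=cv2.INTER_CUBIC)
out=np.zeros((600,800,3),np.uint8);out[:,:400]=z(a,235,120,80,120,5);out[:,400:]=z(t,250,140,80,120,5)
cv2.imwrite('pics/m.png',out)
E
```

```text
[-149.88218893 -119.34082867  253.06982528] [-1.09518555 -0.07887033  0.28146497] 23.35
L 0 scene crop [170. 346.] top crop [437. 391.]
L 0.06 scene crop [183. 348.] top crop [446. 398.]
L 0.12 scene crop [195. 351.] top crop [455. 405.]
R 0 scene crop [180. 140.] top crop [724.  39.]
R 0.06 scene crop [190. 141.] top crop [733.  46.]
R 0.12 scene crop [200. 143.] top crop [741.  53.]
```

View pics/m.png

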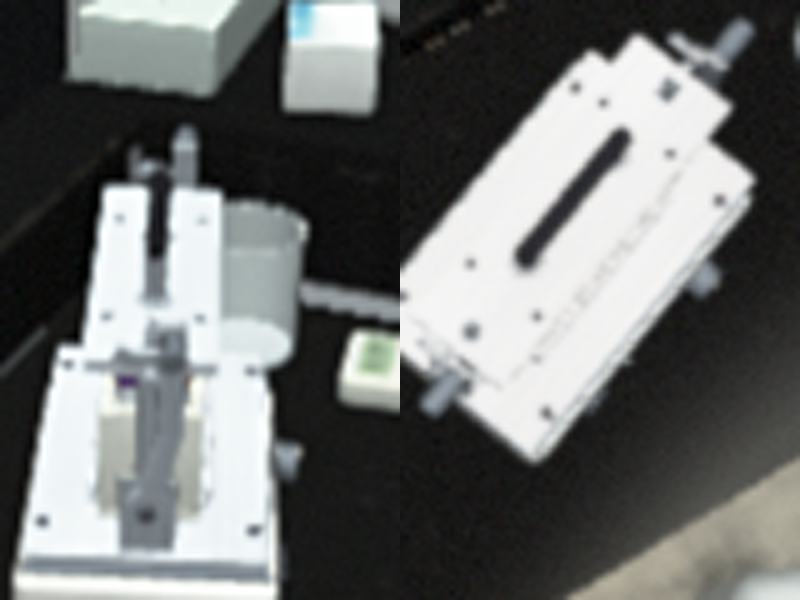

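The last view shows both hooks upright and the plate flush. Left knob: scene (170,345) against a predicted home of (170,346). Right knob: top (737,40). Measured from the pin tips in the top view, the knobs are at about x = -8 mm and -11 mm, where home is -10.5 and the 0.06 rad limit would be about -16. The beaker and timer look unmoved, so I'm handing in.

```bash
python3 -c "
from workcell import arm
print(arm.finish_job())"
```

```text
the job is handed in; nothing more can be done
None
```

The hold-down plate is seated on both posts, both hooks are closed over its studs, and the job was handed in at about 23 s. No verdict was reported, so the result rests on my own checks.

**Plate:** I gripped it by its handle and lined it up over the pins with the wrist camera, correcting an offset of about 3.4 mm. It came to rest with the tool at 185.1 mm, against about 185.2 mm expected for flush, and the load passed to the posts before I let go. Both pins show in their holes in the last top view. I never saw the right pin enter its slot while lowering, because the arm hid it.

**Hooks:** I pushed each one by its knob with the shut fingers until it stopped dead, at about 17–22 N.
- **Left knob:** it came within a pixel of its predicted closed position in the scene view.
- **Right knob:** it looked up to about 0.03 rad off when compared with predicted positions. Measured against the pin tips in the top view it was within about 1 mm of home. Either is inside the 0.06 rad limit.
- **Disagreement:** the two hooks stopped at tool positions about 1.5 mm apart. I put this down to a small error in my estimate of the mixer's angle.

**Surroundings:** the arm ended well clear of everything. The beaker and timer look unmoved in the last view. The two bottles were out of that crop, but the arm only passed high above or clear of them.

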